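# Ready the fitting leak tester: set the pressure, open the supply

## Robot

A 7-joint arm with a two-finger parallel gripper is mounted at the origin on the work surface. World frame = base frame: x ahead of the robot, y to its left, z up, the work surface at z = 0. Lengths are in m, angles in rad, forces in N, time in s.
With the tool pointing down it reaches from about 0.4 to 0.85 m from the base axis. Payload 4.5 kg.
Tool frame: the origin (TCP) lies midway between the tips of the shut fingers; the grasp point (between the pads) lies 19 mm behind it; z points along the fingers, y is the line along which they close (so a half turn about z gives the same grasp; the last joint's range is limited). The gripper opens to 88 mm and grips with 3 to 60 N. Pads are 18 mm wide; open, the fingers measure 123 mm over their backs; the gripper's body (75 mm by 187 mm) begins 45 mm behind the grasp point.
Start: joints at [1.302, 0.689, -0.195, 1.565, 0.157, 0.902, -0.215], TCP at [0.186, -0.597, 0.239] pointing down, gripper open.
Joint ranges: [-3.01, 3.01], [-0.46, 2.08], [-1.47, 1.51], [0.13, 2.56], [-1, 4.14], [0.04, 2.09], [-2.66, 2.66]. Speed limits (rad/s): [2.57, 2.57, 3.14, 3.14, 3.14, 3.14, 3.14].

## Interface

Orientations are given as a unit quaternion [x, y, z, w].
In Python, from plant import r gives the robot as it stands.
- The arm moves only by the tool carry_out, never from a script. Its argument "plan" is a list of rows, each an object with "rot": the turn, a rotation vector about the tool's x, y, z in rad, a list of three; "xyz": the shift along the tool's x, y, z in m, a list of three; "grip": the closure in counts, from 0 (fully open) to 255 (shut). In form: [{"rot": [wx, wy, wz], "xyz": [dx, dy, dz], "grip": grip}, ...]. A call has 1 to 8 rows; each row is the pose to reach, as a shift and turn from the pose commanded when the call began, along the tool's axes at that moment; what a row does not reach only later rows make up. A row lasts 1/12 s, in which the tool goes at most 41.7 mm and 7.16 degrees, less where a joint would pass 70% of its speed; a pose out of reach is approached as far as the arm can. A call with a gripper value outside its range is refused whole. The fingers move at their own pace and stop on an object; "squeeze" is the grip in N (left out, the last holds). Time passes only in rows, so rows that repeat a pose let the fingers close. It gives the time, the measured TCP pose, the force, the opening and the grip force at its end, in the units of the state.
- r.get_state(): the state, without advancing time (a new reading comes with each control period).
- r.snapshot(name): name is "side" or "top"; returns the picture (400x640x3 uint8, red, green, blue); there is no depth.
- r.camera_params(name): a dict with "fx", "fy", "cx", "cy" (pixels), "distortion" ([k1, k2, p1, p2, k3] as OpenCV has them; the pictures are not rectified), "position" and "attitude" of the camera in the world. Camera axes: x right, y down, z forward; pixel columns grow to the right and rows downward; lengths in m; the calibration is good to about 2 mm. A picture is of the moment at which its call begins. camera_params takes no time and is no camera call.
- r.finish_job(): hands the job in; it is judged then, once.
The state is a dict: "clock": time; "q": joint angles; "qd": joint speeds; "joint_torque": joint torques, N m; "tool_pos": TCP position; "eef_rot": TCP orientation; "contact_force": force on the tool from outside, world axes, zero at the start; "moment": the same for the moment, N m; "opening": opening from 0.0 (shut) to 1.0 (fully open); "finger_force": force on a finger pad.
Only numpy, scipy, OpenCV 4.12 (cv2) and the standard library are available. Lean on these libraries where they do the work, as an engineer would, in place of code of your own. Each camera call takes 0.05 s, during which the arm holds its last target. There are 200 camera calls.

## Task

Get the leak tester ready on the fittings counter: turn the pressure selector (slim pointed grip, six marks) back anticlockwise to its end stop, then forward exactly three clicks. After that, push the supply knob (thick bar grip, two marks) in and turn it anticlockwise past its safety stop without forcing it against the stop, all the way to fully open, then let it spring back out. Leave the fittings and the can standing where they are.

Things in the scene. Friction and masses are not known exactly. Their poses are not given: they have to be found in the camera images.
- selector_box: 130 x 130 x 55 mm aluminium box, dark on top, fixed to the bench, carrying the selector in the middle of its top, with SIX short white tick marks in an arc. Origin at the centre of its underside; a 26 mm pipe stub sticks out 32 mm beyond its +x side.
- selector_grip (a point): Pressure selector: slim dark grey grip, 66 long, 16 wide, 42 high, pointed at one end, on a 72 mm disc. Point on its vertical turning axis, 91 mm above the bench, where it is best pinched across the 16 mm; grip top 108, disc top 67 above the bench. Turns with the grip: x along the grip away from the pointed end, y across the 16 mm, z up. The pointed end points at the tick of its position.
- selector (a joint): Turn of the selector, rad: 0 at its end stop (fully anticlockwise from above), growing clockwise. Six clicks (detents) 25 degrees (0.436) apart: 0, 0.436, 0.873, 1.309, 1.745, 2.182 (other end stop); let go, it snaps to the nearest. About 0.2 N m to turn over a click. Starts one, two or three clicks from the end stop.
- supply_box: A second 130 x 130 x 55 mm aluminium box, dark on top, fixed to the bench, carrying the supply knob in the middle of its top, with only TWO white tick marks (shut and open, 80 degrees apart). Origin at the centre of its underside; a 26 mm pipe stub sticks out 32 mm beyond its +x side.
- supply_grip (a point): Supply knob: thick blunt dark grey bar, 84 long, 22 wide, 42 high, on an 84 mm disc 15 mm proud of its box on a rubber sleeve. Point on its vertical turning axis, 104 mm above the bench when not pushed, where it is best pinched across the 22 mm; bar top 121, disc top 80 above the bench. Moves with the knob: x along the bar away from the end with a white line on top, y across the 22 mm, z up.
- supply_knob (a joint): Turn of the supply knob, rad: 0 shut, growing ANTICLOCKWISE from above, 1.396 (80 degrees) fully open at its end stop. A hidden safety stop blocks it at about 0.22 unless pushed in; it is clear of the stop beyond about 1.15, springs out there when let go and cannot turn back by itself. About 0.1 N m to turn. Starts shut, with up to 0.16 of play.
- supply_push (a joint): How far the supply knob is pushed in (down), m: 0 out, 0.012 at the bottom. Spring: 7 N at first, 12 N at the bottom. Keep it at least 0.009 in while passing the safety stop (0.2 to 1.15 rad); pushing and turning can be done with the bar pinched all along.
- safety_stop: The safety stop: steel blocks 45 mm from the axis, hidden inside the supply box; not visible and not to be handled. Origin at the centre of the underside of the supply box. Turning the knob against it without pushing in jams hard; a load of 200 N on it (about 9 N m of twist on the knob) counts as forcing.
- elbow: Loose bystander, to be left alone: white PVC elbow, 48 mm tube, about 75 mm tall. Origin at the centre of its foot, z up.
- coupling: Loose bystander, to be left alone: white PVC coupling, upright, 68 mm diameter, 60 mm tall. Origin at the centre of its foot, z up.
- tee: Loose bystander, to be left alone: cream CPVC tee standing on end, 42 mm tube, 92 mm tall. Origin at the centre of its foot, z up.
- end_cap: Loose bystander, to be left alone: white PVC end cap, 76 mm diameter, 40 mm tall. Origin at the centre of its foot, z up.
- cement_can: Loose bystander, to be left alone: solvent cement can, 70 mm diameter, 100 mm tall. Origin at the centre of its foot, z up.
- small_elbow: Loose bystander, to be left alone: cream CPVC elbow, 42 mm tube, about 65 mm tall. Origin at the centre of its foot, z up.
- reducer: Loose bystander, to be left alone: white PVC reducer ring, 90 mm diameter, 50 mm tall. Origin at the centre of its foot, z up.

How it is judged:
By the outcome, as a careful person would: the job done as asked, in the order asked, and still so for the second after the job is handed in, with the robot touching nothing.
It also fails if it takes over 54 s, if anything falls off the work surface, if the arm or the gripper's body presses on something with over 40 N, if the wrist force passes 120 N, or if a joint passes its speed limit or range.

## Working session

There is one attempt and no reset: what is moved stays moved. The work goes in short steps, Python scripts to look and compute and a tool call to move; the robot and the scene stay as the last step left them, time stands still between calls to the robot, and variables do not carry over. Pictures are saved under pics/ and viewed, at most 10 in all, crops included, and the job is handed in when it is done.

Besides the shell and the picture viewer there is one more tool, called after ">>>" by a JSON object that holds its "method" and its "body", one argument or row to a line. carry_out: Moves the arm, as the interface text tells. Its arguments: {"type":"object","properties":{"plan":{"type":"array"},"squeeze":{"type":"number"}},"required":["plan"]}

```bash
mkdir -p pics; python3 - <<'E'
from plant import r
import cv2
for n in("top","side"):
    cv2.imwrite(f"pics/{n}0.png",r.snapshot(n)[:,:,::-1]); print(n,r.camera_params(n))
s=r.get_state();print(s)
E
```

```text
top {'fx': 411.2056990253314, 'fy': 411.2056990253314, 'cx': 317.59848852200673, 'cy': 198.19732629871754, 'distortion': array([-0.06503892,  0.        ,  0.        ,  0.        ,  0.        ]), 'position': array([0.34715393, 0.00205273, 1.0772857 ]), 'attitude': array([ 0.70909774, -0.69630078,  0.08000941, -0.07709809])}
side {'fx': 392.1402401791971, 'fy': 392.1402401791971, 'cx': 311.3134925290161, 'cy': 195.86096207406996, 'distortion': array([-0.02112485,  0.        ,  0.        ,  0.        ,  0.        ]), 'position': array([0.25837915, 0.90906956, 0.79390917]), 'attitude': array([-0.14513022,  0.87889757, -0.44959032,  0.06591529])}
{'clock': 0.1, 'q': array([ 1.30180618,  0.68990124, -0.19451757,  1.56623783,  0.1572843 ,
        0.90251678, -0.21511479]), 'qd': array([ 6.98048430e-05, -1.17626043e-03, -1.00417056e-03, -2.50939823e-03,
        1.61076006e-04, -9.51196144e-04, -6.54033983e-04]), 'joint_torque': array([-2.79348795e-03, -5.28505683e+01, -1.27112478e+00, -1.53836346e+01,
       -5.25043742e-02,  2.02234085e-03,  3.09482573e-05]), 'tool_pos': array([ 0.18615336, -0.59603144,  0.23799006]), 'eef_rot': array([ 9.88557554e-01,  1.50841845e-01, -1.82300663e-04, -8.16987974e-04]), 'contact_force': array([-0.83913156,  0.43760521, -0.06817759]), 'moment': array([ 0.04925569, -0.01867867,  0.07664325]), 'finger_force': 0.0, 'opening': 1.005232038458656}
```

View pics/top0.png

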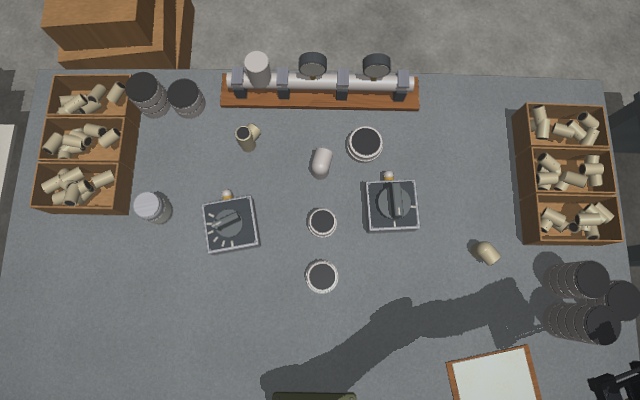

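View pics/side0.png

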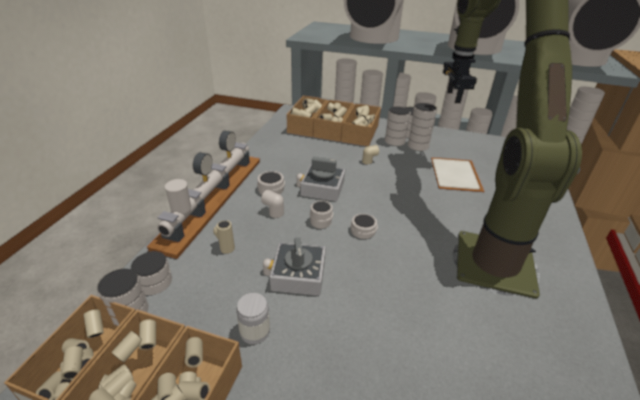

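The top view shows the selector box at about (231,224) with its six ticks on the lower left, and the supply box at about (393,205) with its bar roughly upright. The arm is clear of both. I'll enlarge the two boxes next.

```bash
python3 - <<'E'
import cv2,numpy as np
a=cv2.imread("pics/top0.png")
f=lambda x,y:cv2.resize(a[y:y+80,x:x+80],(400,400)[:2],interpolation=cv2.INTER_CUBIC)
g=lambda i:np.clip(i.astype(float)*1.6,0,255).astype('uint8')
cv2.imwrite("pics/crop0.png",g(np.hstack([f(190,185),f(352,165)])))
E
```

```text
(no output)
```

View pics/crop0.png

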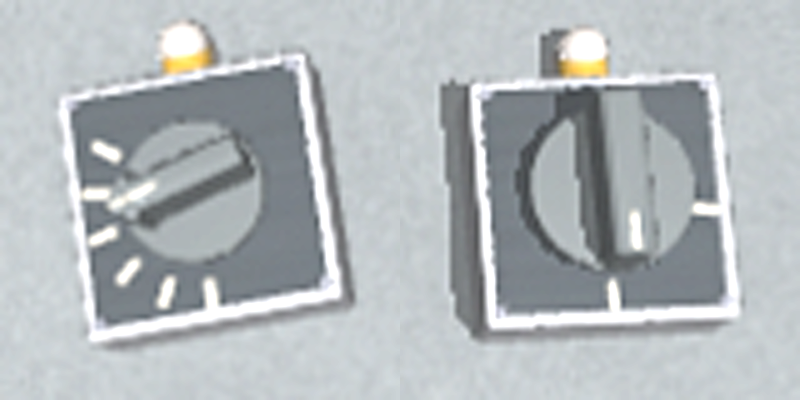

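The crop shows the selector's pointed end, with a white line, near (110,205). Its blunt end is near (245,165). The six ticks run from bottom (210,293), the end stop, clockwise round to (107,152). The supply bar's white-line end is at (636,230), close to the shut tick at (614,295), and the open tick is at (707,209). That is anticlockwise, as expected.

```bash
cat > h.py <<'E'
import numpy as np,cv2
from scipy.spatial.transform import Rotation as R
from plant import r
def ray(n,px,z):
    c=r.camera_params(n);K=np.array([[c['fx'],0,c['cx']],[0,c['fy'],c['cy']],[0,0,1]])
    p=cv2.undistortPoints(np.array(px,float).reshape(-1,1,2),K,c['distortion']).reshape(-1,2)
    d=R.from_quat(c['attitude']).apply(np.c_[p,np.ones(len(p))])
    return (c['position']+d*((z-c['position'][2])/d[:,2])[:,None])[:,:2]
def proj(n,P):
    c=r.camera_params(n);K=np.array([[c['fx'],0,c['cx']],[0,c['fy'],c['cy']],[0,0,1]])
    Rm=R.from_quat(c['attitude']).inv()
    return cv2.projectPoints(np.atleast_2d(P).astype(float),Rm.as_rotvec(),-Rm.apply(c['position']),K,c['distortion'])[0].reshape(-1,2)
def crop(pts,x,y,s=5): return [((u+.5)/s-.5+x,(v+.5)/s-.5+y) for u,v in pts]
def yaw(v): return np.degrees(np.arctan2(v[1],v[0]))
def goto(pos,yawy,s=None):
    "shift in tool axes and z turn to put TCP at pos with tool y at yawy (deg), tool down"
    s=s or r.get_state();T=R.from_quat(s['eef_rot']);D=np.radians(yawy)
    y=np.array([np.cos(D),np.sin(D),0]);z=np.array([0,0,-1.]);G=R.from_matrix(np.c_[np.cross(y,z),y,z])
    return T.inv().apply(np.array(pos)-s['tool_pos']).round(4),(T.inv()*G).as_rotvec().round(4)
E
python3 - <<'E'
from h import *
c=ray("top",crop([(65,98),(303,57),(338,297),(97,338)],190,185),.055);print("sel box",c.mean(0),[np.linalg.norm(c[i]-c[i-1]).round(3) for i in range(4)],yaw(c[0]-c[3]),yaw(c[1]-c[2]))
C=c.mean(0)
t=ray("top",crop([(210,293),(167,292),(128,270),(102,237),(95,194),(107,152)],190,185),.055)
print("ticks",[yaw(p-C).round(1) for p in t])
g=ray("top",crop([(110,205),(245,158)],190,185),.108);print("grip",g,g.mean(0),yaw(g[0]-g[1]),np.linalg.norm(g[0]-g[1]))
l=ray("top",crop([(112,206),(155,184)],190,185),.108);print("line",yaw(l[0]-l[1]))
c=ray("top",crop([(74,85),(313,78),(337,315),(90,325)],352,165),.055);print("sup box",c.mean(0),[np.linalg.norm(c[i]-c[i-1]).round(3) for i in range(4)],yaw(c[0]-c[3]),yaw(c[1]-c[2]));C=c.mean(0)
t=ray("top",crop([(214,295),(307,209)],352,165),.055);print("ticks",[yaw(p-C).round(1) for p in t])
g=ray("top",crop([(203,88),(239,88),(254,255),(210,262)],352,165),.121);print("bar",g,g.mean(0),yaw(g[3]-g[0]),yaw(g[2]-g[1]))
l=ray("top",crop([(634,212),(637,248)],352-80,165),.121);print("line",yaw(l[1]-l[0]))
E
```

```text
sel box [0.50833804 0.22006469] [np.float64(0.124), np.float64(0.123), np.float64(0.125), np.float64(0.121)] 11.811986884939902 11.071853828850857
ticks [np.float64(-170.9), np.float64(164.3), np.float64(138.2), np.float64(114.3), np.float64(90.1), np.float64(66.3)]
grip [[0.49475417 0.25190264]
 [0.51882196 0.18848395]] [0.50678806 0.22019329] 110.7820654553473 0.06783206969153534
line 119.00016471598433
sup box [ 0.56590782 -0.19093493] [np.float64(0.125), np.float64(0.124), np.float64(0.124), np.float64(0.125)] 3.2167807967263364 3.6938379643504615
ticks [np.float64(-175.3), np.float64(-94.5)]
bar [[ 0.60667379 -0.1793431 ]
 [ 0.60702643 -0.19682917]
 [ 0.52517473 -0.20181757]
 [ 0.52143659 -0.18075199]] [ 0.56507789 -0.18968546] -179.05304289246283 -176.51245623033577
line -176.73919472459812
```

```bash
python3 - <<'E'
from h import *
print(goto([.44,-.25,.22],-30)); print(goto([.5075,.22,.15],24))
E
```

```text
(array([ 0.3455, -0.2545,  0.0184]), array([-1.600e-03, -5.000e-04, -7.444e-01]))
(array([ 0.5501, -0.6829,  0.0891]), array([-1.4000e-03, -1.3000e-03, -1.6868e+00]))
```

>>> {"method": "carry_out", "body": {
  "plan": [
    {"rot": [0,0,-0.744],"xyz": [0.3455,-0.2545,0.018],"grip": 0},
    {"rot": [0,0,-0.744],"xyz": [0.3455,-0.2545,0.018],"grip": 0},
    {"rot": [0,0,-0.744],"xyz": [0.3455,-0.2545,0.018],"grip": 0},
    {"rot": [0,0,-0.744],"xyz": [0.3455,-0.2545,0.018],"grip": 0},
    {"rot": [0,0,-0.744],"xyz": [0.3455,-0.2545,0.018],"grip": 0},
    {"rot": [0,0,-0.744],"xyz": [0.3455,-0.2545,0.018],"grip": 0},
    {"rot": [0,0,-0.744],"xyz": [0.3455,-0.2545,0.018],"grip": 0},
    {"rot": [0,0,-0.744],"xyz": [0.3455,-0.2545,0.018],"grip": 0}
  ],
  "squeeze": 30
}}

```text
clock: 0.77
tool_pos: [0.3839, -0.3264, 0.2245]
eef_rot: [0.866, 0.5, 0.0, -0.0]
contact_force: [0.0, 0.2, 0.9]
opening: 1.004
finger_force: 0.0
```

```bash
python3 - <<'E'
from h import *
s=r.get_state();print(s['q'].round(2),s['tool_pos'],goto([.5075,.22,.19],24))
E
```

```text
[ 0.85  0.57 -0.37  1.94  0.31  0.69 -0.24] [ 0.3839001  -0.32638398  0.22448696] (array([ 0.5349, -0.1665,  0.0347]), array([-3.000e-04, -5.000e-04, -9.431e-01]))
```

>>> {"method": "carry_out", "body": {
  "plan": [
    {"rot": [0,0,-0.943],"xyz": [0.535,-0.1665,0.0347],"grip": 0},
    {"rot": [0,0,-0.943],"xyz": [0.535,-0.1665,0.0347],"grip": 0},
    {"rot": [0,0,-0.943],"xyz": [0.535,-0.1665,0.0347],"grip": 0},
    {"rot": [0,0,-0.943],"xyz": [0.535,-0.1665,0.0347],"grip": 0},
    {"rot": [0,0,-0.943],"xyz": [0.535,-0.1665,0.0347],"grip": 0},
    {"rot": [0,0,-0.943],"xyz": [0.535,-0.1665,0.0347],"grip": 0},
    {"rot": [0,0,-0.943],"xyz": [0.535,-0.1665,0.0347],"grip": 0},
    {"rot": [0,0,-0.943],"xyz": [0.535,-0.1665,0.0347],"grip": 0}
  ]
}}

```text
clock: 1.43
tool_pos: [0.4566, -0.0018, 0.2039]
eef_rot: [0.542, 0.84, -0.0, -0.0]
contact_force: [1.0, -0.3, 0.3]
opening: 1.0
finger_force: 0.0
```

```bash
python3 - <<'E'
from h import *
s=r.get_state();print(s['q'].round(2),s['tool_pos'],goto([.5075,.22,.15],24))
E
```

```text
[ 0.27  0.58 -0.57  2.08  0.53  0.62 -0.24] [ 0.45663434 -0.00182982  0.20387233] (array([0.1812, 0.1377, 0.0538]), array([-0.0005,  0.    ,  0.0056]))
```

>>> {"method": "carry_out", "body": {
  "plan": [
    {"rot": [0,0,0],"xyz": [0.181,0.1377,0.054],"grip": 0},
    {"rot": [0,0,0],"xyz": [0.181,0.1377,0.054],"grip": 0},
    {"rot": [0,0,0],"xyz": [0.181,0.1377,0.054],"grip": 0},
    {"rot": [0,0,0],"xyz": [0.181,0.1377,0.054],"grip": 0},
    {"rot": [0,0,0],"xyz": [0.181,0.1377,0.054],"grip": 0},
    {"rot": [0,0,0],"xyz": [0.181,0.1377,0.054],"grip": 0},
    {"rot": [0,0,0],"xyz": [0.181,0.1377,0.054],"grip": 0},
    {"rot": [0,0,0],"xyz": [0.181,0.1377,0.054],"grip": 0}
  ]
}}

```text
clock: 2.1
tool_pos: [0.5083, 0.2192, 0.1494]
eef_rot: [0.543, 0.84, -0.0, -0.0]
contact_force: [0.7, -1.0, 0.2]
opening: 0.998
finger_force: 0.0
```

```bash
python3 - <<'E'
from h import *
s=r.get_state();print(s['q'].round(2),s['tool_pos'],goto([.5075,.22,.072],24))
a=r.snapshot("side")[:,:,::-1][185:325,220:380]
cv2.imwrite("pics/side1.png",cv2.resize(a,None,fx=4,fy=4,interpolation=cv2.INTER_CUBIC))
print(proj("side",[[.5075,.22,.108],[.5075,.22,.067],[.5075,.22,.15]]))
E
```

```text
[-0.2   0.76 -0.48  1.86  0.55  0.66 -0.59] [0.50825951 0.21923573 0.14939183] (array([ 0.001 , -0.0003,  0.0774]), array([-0.0012, -0.0004,  0.0031]))
[[299.55065824 245.05711976]
 [299.59973639 256.6454474 ]
 [299.49832932 232.58425727]]
```

View pics/side1.png

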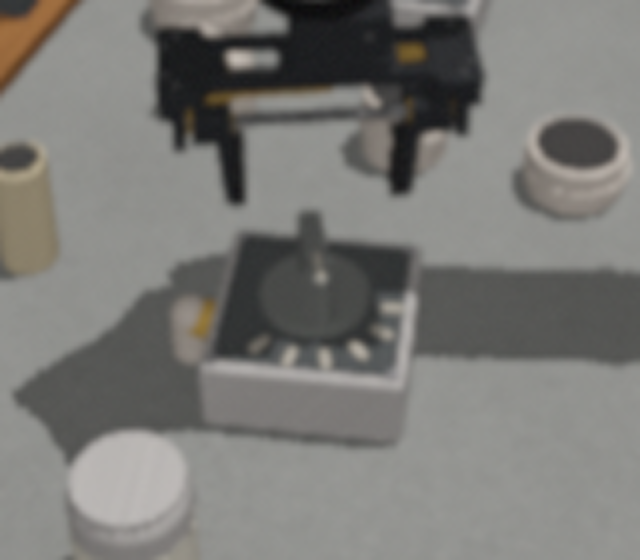

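The view shows the fingers at (235,190) and (400,185) straddling the selector grip, with the grip's top at (310,215). The pointer is on the third tick from the left (325,355), which is click 3, so the approach is aligned. I'll descend and pinch.

>>> {"method": "carry_out", "body": {
  "plan": [
    {"rot": [0,0,0],"xyz": [0.0,0.0,0.035],"grip": 0},
    {"rot": [0,0,0],"xyz": [0.0,0.0,0.06],"grip": 0},
    {"rot": [0,0,0],"xyz": [0,0,0.077],"grip": 100},
    {"rot": [0,0,0],"xyz": [0,0,0.077],"grip": 255},
    {"rot": [0,0,0],"xyz": [0,0,0.077],"grip": 255},
    {"rot": [0,0,0],"xyz": [0,0,0.077],"grip": 255},
    {"rot": [0,0,0],"xyz": [0,0,0.077],"grip": 255},
    {"rot": [0,0,0],"xyz": [0,0,0.077],"grip": 255}
  ],
  "squeeze": 30
}}

```text
clock: 2.82
tool_pos: [0.5098, 0.2178, 0.0744]
eef_rot: [0.545, 0.839, 0.001, 0.001]
contact_force: [-0.5, 0.3, 0.3]
opening: 0.569
finger_force: 0.0
```

>>> {"method": "carry_out", "body": {
  "plan": [
    {"rot": [0,0,0],"xyz": [0,0,0],"grip": 255},
    {"rot": [0,0,0],"xyz": [0,0,0],"grip": 255},
    {"rot": [0,0,0],"xyz": [0,0,0],"grip": 255}
  ]
}}

```text
clock: 3.07
tool_pos: [0.5091, 0.2179, 0.0735]
eef_rot: [0.545, 0.839, 0.0, 0.0]
contact_force: [0.6, -0.8, 0.1]
opening: 0.338
finger_force: 0.0
```

```bash
python3 - <<'E'
from h import *
s=r.get_state();print(s['q'].round(2),s['tool_pos'],s['moment'],s['contact_force'],s['opening'],s['finger_force'],yaw(R.from_quat(s['eef_rot']).apply([0,1,0])))
E
```

```text
[-0.26  0.87 -0.38  1.9   0.64  0.5  -0.68] [0.50908382 0.21788218 0.07348984] [-0.02150855 -0.16288796 -0.01156655] [ 0.64069535 -0.81190401  0.08433268] 0.3379809692960379 0.0 24.010439605703095
```

>>> {"method": "carry_out", "body": {
  "plan": [
    {"rot": [0,0,0],"xyz": [0.002,0,0],"grip": 255},
    {"rot": [0,0,0],"xyz": [0.002,0,0],"grip": 255},
    {"rot": [0,0,0],"xyz": [0.002,0,0],"grip": 255},
    {"rot": [0,0,0],"xyz": [0.002,0,0],"grip": 255},
    {"rot": [0,0,0],"xyz": [0.002,0,0],"grip": 255}
  ]
}}

```text
clock: 3.48
tool_pos: [0.5106, 0.2209, 0.0734]
eef_rot: [0.544, 0.839, 0.002, 0.001]
contact_force: [4.7, 1.5, -2.6]
opening: 0.178
finger_force: 30.0
```

```bash
python3 - <<'E'
from h import *
s=r.get_state();print(s['q'].round(2),s['tool_pos'],s['moment'],s['contact_force'],s['opening'],s['finger_force'],yaw(R.from_quat(s['eef_rot']).apply([0,1,0])))
E
```

```text
[-0.27  0.87 -0.38  1.89  0.64  0.5  -0.68] [0.51060813 0.2208698  0.07341433] [ 0.20324415 -1.02071004  0.25934549] [ 4.67744875  1.45952886 -2.59860575] 0.17798814496542545 29.998737573623657 24.038452964498763
```

>>> {"method": "carry_out", "body": {
  "plan": [
    {"rot": [0,0,-0.08],"xyz": [0,0.0015,0],"grip": 255},
    {"rot": [0,0,-0.18],"xyz": [0,0.0015,0],"grip": 255},
    {"rot": [0,0,-0.28],"xyz": [0,0.0015,0],"grip": 255},
    {"rot": [0,0,-0.38],"xyz": [0,0.0015,0],"grip": 255},
    {"rot": [0,0,-0.48],"xyz": [0,0.0015,0],"grip": 255},
    {"rot": [0,0,-0.58],"xyz": [0,0.0015,0],"grip": 255},
    {"rot": [0,0,-0.68],"xyz": [0,0.0015,0],"grip": 255},
    {"rot": [0,0,-0.68],"xyz": [0,0.0015,0],"grip": 255}
  ]
}}

```text
clock: 4.15
tool_pos: [0.5114, 0.2216, 0.0734]
eef_rot: [0.233, 0.973, 0.002, 0.001]
contact_force: [5.8, 2.5, -2.6]
opening: 0.179
finger_force: 30.0
```

```bash
python3 - <<'E'
from h import *
s=r.get_state();print(s['q'].round(2),s['tool_pos'],s['moment'],s['contact_force'],s['opening'],s['finger_force'],yaw(R.from_quat(s['eef_rot']).apply([0,1,0])))
E
```

```text
[-0.17  0.91 -0.56  1.88  0.84  0.6  -0.18] [0.51139446 0.22159282 0.07339923] [ 0.36466004 -1.15345192  0.02515269] [ 5.76568285  2.4908419  -2.57882987] 0.17947942824240207 29.997976664453745 63.103214522363686
```

>>> {"method": "carry_out", "body": {
  "plan": [
    {"rot": [0,0,-0.1],"xyz": [-0.0015,0.001,0],"grip": 255},
    {"rot": [0,0,-0.2],"xyz": [-0.0015,0.001,0],"grip": 255},
    {"rot": [0,0,-0.3],"xyz": [-0.0015,0.001,0],"grip": 255},
    {"rot": [0,0,-0.4],"xyz": [-0.0015,0.001,0],"grip": 255},
    {"rot": [0,0,-0.5],"xyz": [-0.0015,0.001,0],"grip": 255},
    {"rot": [0,0,-0.59],"xyz": [-0.0015,0.001,0],"grip": 255},
    {"rot": [0,0,-0.63],"xyz": [-0.0015,0.001,0],"grip": 255},
    {"rot": [0,0,-0.63],"xyz": [-0.0015,0.001,0],"grip": 255}
  ]
}}

```text
clock: 4.82
tool_pos: [0.5116, 0.2227, 0.0734]
eef_rot: [-0.079, 0.997, 0.002, 0.001]
contact_force: [2.6, 4.8, -1.9]
opening: 0.178
finger_force: 30.0
```

```bash
python3 - <<'E'
from h import *
s=r.get_state();print(s['q'].round(2),s['tool_pos'],s['moment'],s['contact_force'],s['opening'],s['finger_force'],yaw(R.from_quat(s['eef_rot']).apply([0,1,0])))
E
```

```text
[-0.08  0.95 -0.72  1.88  0.96  0.71  0.34] [0.51156226 0.22268927 0.07339421] [ 0.99103341 -0.55052948  0.3778626 ] [ 2.60298319  4.7962911  -1.92564085] 0.17830361127593775 29.99928661622107 99.09229309668129
```

>>> {"method": "carry_out", "body": {
  "plan": [
    {"rot": [0,0,-0.03],"xyz": [0,0,0],"grip": 255},
    {"rot": [0,0,-0.06],"xyz": [0,0,0],"grip": 255},
    {"rot": [0,0,-0.06],"xyz": [0,0,0],"grip": 255}
  ]
}}

```text
clock: 5.07
tool_pos: [0.5116, 0.2226, 0.0734]
eef_rot: [-0.107, 0.994, 0.002, 0.001]
contact_force: [1.8, 5.6, -2.9]
opening: 0.181
finger_force: 30.0
```

```bash
python3 - <<'E'
from h import *
s=r.get_state();print(s['q'].round(2),s['tool_pos'],s['moment'],s['contact_force'],s['opening'],s['finger_force'],yaw(R.from_quat(s['eef_rot']).apply([0,1,0])))
E
```

```text
[-0.08  0.95 -0.73  1.88  0.97  0.71  0.39] [0.51159044 0.22259827 0.07338699] [ 1.04633739 -0.61273401 -0.42275426] [ 1.77789699  5.57112099 -2.85493441] 0.1813344766214627 29.99779631383717 102.32927663301882
```

>>> {"method": "carry_out", "body": {
  "plan": [
    {"rot": [0,0,-0.04],"xyz": [0,0,0],"grip": 255},
    {"rot": [0,0,-0.04],"xyz": [0,0,0],"grip": 255}
  ]
}}

```text
clock: 5.23
tool_pos: [0.5118, 0.2227, 0.0734]
eef_rot: [-0.127, 0.992, 0.002, 0.001]
contact_force: [3.3, 5.1, -3.3]
opening: 0.183
finger_force: 30.0
```

```bash
python3 - <<'E'
from h import *
s=r.get_state();print(s['tool_pos'],s['moment'],s['contact_force'],s['opening'],yaw(R.from_quat(s['eef_rot']).apply([0,1,0])))
f=lambda n,x,y:cv2.resize(np.clip(r.snapshot(n)[y:y+100,x:x+100,::-1]*1.5,0,255).astype('uint8'),(400,400),interpolation=cv2.INTER_CUBIC)
cv2.imwrite("pics/end.png",np.hstack([f("top",185,175),f("side",250,215)]))
E
```

```text
[0.51177766 0.22269503 0.07340959] [ 1.12431944 -0.60795114 -0.70663677] [ 3.25862582  5.0828898  -3.25596055] 0.1832105177826127 104.57592576457425
```

View pics/end.png

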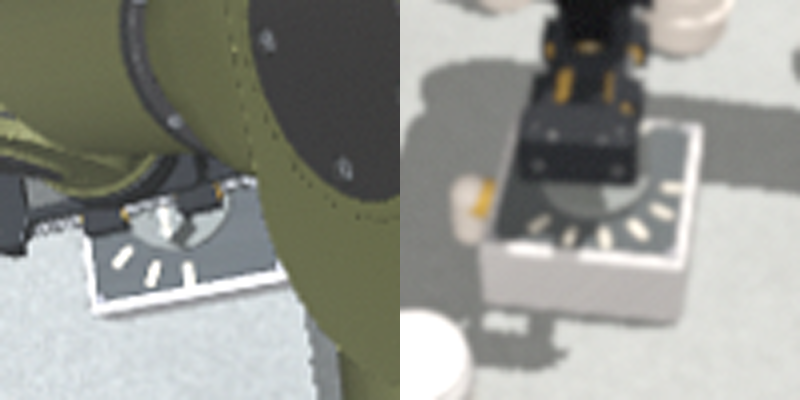

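The top crop (left) shows the pointed end at (170,220) aimed at the last tick (190,272). The moment has climbed steadily to −0.7 N m, well above a click, so the selector is on its end stop. Next I'll turn it forward three clicks, to tool yaw 24°.

>>> {"method": "carry_out", "body": {
  "plan": [
    {"rot": [0,0,0.1],"xyz": [0,0.0005,0],"grip": 255},
    {"rot": [0,0,0.2],"xyz": [0,0.0005,0],"grip": 255},
    {"rot": [0,0,0.3],"xyz": [0,0.0005,0],"grip": 255},
    {"rot": [0,0,0.4],"xyz": [0,0.0005,0],"grip": 255},
    {"rot": [0,0,0.5],"xyz": [0,0.0005,0],"grip": 255},
    {"rot": [0,0,0.6],"xyz": [0,0.0005,0],"grip": 255},
    {"rot": [0,0,0.7],"xyz": [0,0.0005,0],"grip": 255},
    {"rot": [0,0,0.8],"xyz": [0,0.0005,0],"grip": 255}
  ]
}}

```text
clock: 6.0
tool_pos: [0.5115, 0.2213, 0.0734]
eef_rot: [0.272, 0.962, 0.0, 0.0]
contact_force: [1.8, 1.8, -0.0]
opening: 0.177
finger_force: 30.0
```

>>> {"method": "carry_out", "body": {
  "plan": [
    {"rot": [0,0,0.1],"xyz": [0,0,0],"grip": 255},
    {"rot": [0,0,0.2],"xyz": [0,0,0],"grip": 255},
    {"rot": [0,0,0.3],"xyz": [0,0,0],"grip": 255},
    {"rot": [0,0,0.4],"xyz": [0,0,0],"grip": 255},
    {"rot": [0,0,0.5],"xyz": [0,0,0],"grip": 255},
    {"rot": [0,0,0.58],"xyz": [0,0,0],"grip": 255},
    {"rot": [0,0,0.62],"xyz": [0,0,0],"grip": 255},
    {"rot": [0,0,0.62],"xyz": [0,0,0],"grip": 255}
  ]
}}

```text
clock: 6.67
tool_pos: [0.5107, 0.2206, 0.0734]
eef_rot: [0.55, 0.835, -0.001, 0.0]
contact_force: [-1.0, 1.0, 2.1]
opening: 0.177
finger_force: 30.0
```

```bash
python3 - <<'E'
from h import *
s=r.get_state();print(s['q'].round(2),s['tool_pos'],s['moment'],s['contact_force'],s['opening'],yaw(R.from_quat(s['eef_rot']).apply([0,1,0])))
E
```

```text
[-0.26  0.87 -0.39  1.89  0.65  0.51 -0.7 ] [0.51073785 0.22062156 0.07335519] [ 0.07935496 -0.18530401 -0.00810423] [-0.98248703  0.95119667  2.12868711] 0.17715887281165305 23.219567999803402
```

>>> {"method": "carry_out", "body": {
  "plan": [
    {"rot": [0,0,0],"xyz": [0,0,0],"grip": 0},
    {"rot": [0,0,0],"xyz": [0,0,0],"grip": 0},
    {"rot": [0,0,0],"xyz": [0,0,0],"grip": 0},
    {"rot": [0,0,0],"xyz": [0,0,0],"grip": 0},
    {"rot": [0,0,0],"xyz": [0,0,-0.03],"grip": 0},
    {"rot": [0,0,0],"xyz": [0,0,-0.07],"grip": 0},
    {"rot": [0,0,0],"xyz": [0,0,-0.11],"grip": 0},
    {"rot": [0,0,0],"xyz": [0,0,-0.11],"grip": 0}
  ]
}}

```text
clock: 7.33
tool_pos: [0.5143, 0.2236, 0.1897]
eef_rot: [0.549, 0.836, 0.005, 0.002]
contact_force: [0.9, -0.5, -0.5]
opening: 0.759
finger_force: 0.0
```

```bash
python3 - <<'E'
from h import *
s=r.get_state();print(s['q'].round(2),s['tool_pos'],s['opening'],goto([.565,-.19,.19],-88))
E
```

```text
[-0.18  0.71 -0.54  1.81  0.51  0.75 -0.58] [0.51434418 0.22362972 0.18965669] 0.7594123171681011 (array([-0.3997, -0.1178, -0.0025]), array([ 0.0058, -0.0127,  1.9443]))
```

>>> {"method": "carry_out", "body": {
  "plan": [
    {"rot": [0,0,1.944],"xyz": [-0.4,-0.116,-0.003],"grip": 0},
    {"rot": [0,0,1.944],"xyz": [-0.4,-0.116,-0.003],"grip": 0},
    {"rot": [0,0,1.944],"xyz": [-0.4,-0.116,-0.003],"grip": 0},
    {"rot": [0,0,1.944],"xyz": [-0.4,-0.116,-0.003],"grip": 0},
    {"rot": [0,0,1.944],"xyz": [-0.4,-0.116,-0.003],"grip": 0},
    {"rot": [0,0,1.944],"xyz": [-0.4,-0.116,-0.003],"grip": 0},
    {"rot": [0,0,1.944],"xyz": [-0.4,-0.116,-0.003],"grip": 0},
    {"rot": [0,0,1.944],"xyz": [-0.4,-0.116,-0.003],"grip": 0}
  ]
}}

```text
clock: 8.0
tool_pos: [0.5529, -0.1119, 0.1854]
eef_rot: [0.884, 0.468, -0.0, -0.0]
contact_force: [1.9, 0.8, -0.1]
opening: 0.998
finger_force: 0.0
```

```bash
python3 - <<'E'
from h import *
s=r.get_state();print(s['q'].round(2),s['tool_pos'],goto([.567,-.19,.165],-88))
f=lambda n,x,y:cv2.resize(np.clip(r.snapshot(n)[y:y+100,x:x+100,::-1]*1.5,0,255).astype('uint8'),(400,400),interpolation=cv2.INTER_CUBIC)
cv2.imwrite("pics/sel3.png",np.hstack([f("top",185,175),f("side",250,215)]))
E
```

```text
[ 0.3   0.69 -0.3   1.8   0.3   0.7  -0.77] [ 0.55292421 -0.1119387   0.18542144] (array([-0.0566,  0.0556,  0.0204]), array([-1.000e-04,  3.000e-04,  9.384e-01]))
```

View pics/sel3.png

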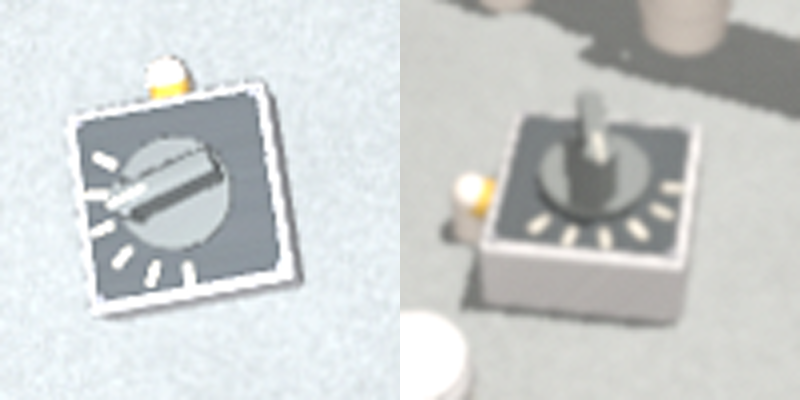

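The selector is back at its original attitude, with the pointer at (120,205) on click 3. It went to the stop and forward three clicks as asked. I'll move on to the supply knob.

>>> {"method": "carry_out", "body": {
  "plan": [
    {"rot": [0,0,0.938],"xyz": [-0.0566,0.0556,0.02],"grip": 0},
    {"rot": [0,0,0.938],"xyz": [-0.0566,0.0556,0.02],"grip": 0},
    {"rot": [0,0,0.938],"xyz": [-0.0566,0.0556,0.02],"grip": 0},
    {"rot": [0,0,0.938],"xyz": [-0.0566,0.0556,0.02],"grip": 0},
    {"rot": [0,0,0.938],"xyz": [-0.0566,0.0556,0.02],"grip": 0},
    {"rot": [0,0,0.938],"xyz": [-0.0566,0.0556,0.02],"grip": 0},
    {"rot": [0,0,0.938],"xyz": [-0.0566,0.0556,0.02],"grip": 0},
    {"rot": [0,0,0.938],"xyz": [-0.0566,0.0556,0.02],"grip": 0}
  ]
}}

```text
clock: 8.77
tool_pos: [0.5678, -0.1869, 0.1652]
eef_rot: [1.0, 0.019, -0.0, -0.0]
contact_force: [-0.6, 0.6, -0.0]
opening: 0.997
finger_force: 0.0
```

>>> {"method": "carry_out", "body": {
  "plan": [
    {"rot": [0,0,0],"xyz": [0,0,0],"grip": 0},
    {"rot": [0,0,0],"xyz": [0,0,0],"grip": 0},
    {"rot": [0,0,0],"xyz": [0,0,0],"grip": 0}
  ]
}}

```text
clock: 9.02
tool_pos: [0.5678, -0.1873, 0.1654]
eef_rot: [1.0, 0.022, -0.0, -0.0]
contact_force: [-0.5, 0.6, 0.2]
opening: 1.004
finger_force: 0.0
```

```bash
python3 - <<'E'
from h import *
s=r.get_state();print(s['q'].round(2),s['tool_pos'],goto([.567,-.19,.086],-88))
f=lambda n,x,y:cv2.resize(np.clip(r.snapshot(n)[y:y+100,x:x+100,::-1]*1.5,0,255).astype('uint8'),(400,400),interpolation=cv2.INTER_CUBIC)
cv2.imwrite("pics/sup1.png",np.hstack([f("top",345,155),f("side",275,120)]))
E
```

```text
[ 0.27  0.74 -0.04  1.72  0.05  0.67 -1.33] [ 0.56782177 -0.18734161  0.16539083] (array([-0.0009,  0.0026,  0.0794]), array([-0.0003,  0.0003,  0.0093]))
```

View pics/sup1.png

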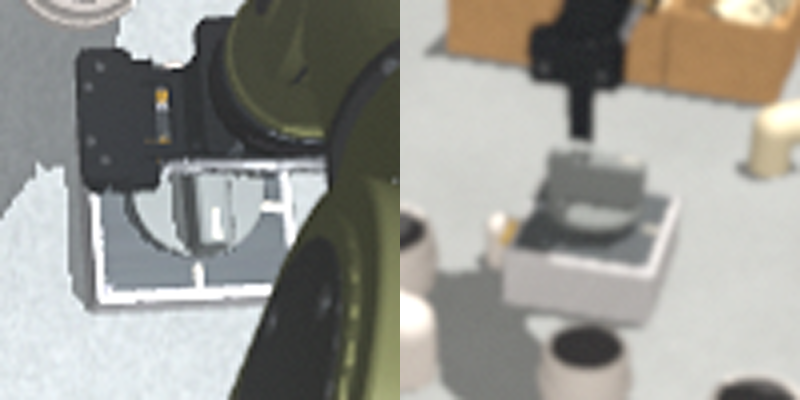

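The top crop shows the bar at (200,205), with its white-line end at (215,225), below the open hand. The side crop shows the finger at (580,115) above the bar, so the two are aligned. I'll descend and pinch.

>>> {"method": "carry_out", "body": {
  "plan": [
    {"rot": [0,0,0],"xyz": [0,0.0025,0.03],"grip": 0},
    {"rot": [0,0,0],"xyz": [0,0.0025,0.06],"grip": 0},
    {"rot": [0,0,0],"xyz": [0,0.0025,0.079],"grip": 0},
    {"rot": [0,0,0],"xyz": [0,0.0025,0.079],"grip": 255},
    {"rot": [0,0,0],"xyz": [0,0.0025,0.079],"grip": 255},
    {"rot": [0,0,0],"xyz": [0,0.0025,0.079],"grip": 255},
    {"rot": [0,0,0],"xyz": [0,0.0025,0.079],"grip": 255},
    {"rot": [0,0,0],"xyz": [0,0.0025,0.079],"grip": 255}
  ],
  "squeeze": 50
}}

```text
clock: 9.78
tool_pos: [0.569, -0.1905, 0.0881]
eef_rot: [1.0, 0.021, 0.001, 0.0]
contact_force: [0.1, 1.2, 0.2]
opening: 0.647
finger_force: 0.0
```

>>> {"method": "carry_out", "body": {
  "plan": [
    {"rot": [0,0,0],"xyz": [0,0,0],"grip": 255},
    {"rot": [0,0,0],"xyz": [0,0,0],"grip": 255},
    {"rot": [0,0,0],"xyz": [0,0,0],"grip": 255},
    {"rot": [0,0,0],"xyz": [0,0,0],"grip": 255},
    {"rot": [0,0,0],"xyz": [0,0,0],"grip": 255},
    {"rot": [0,0,0],"xyz": [0,0,0],"grip": 255},
    {"rot": [0,0,0],"xyz": [0,0,0],"grip": 255}
  ]
}}

```text
clock: 10.37
tool_pos: [0.5681, -0.1904, 0.0866]
eef_rot: [1.0, 0.021, 0.0, 0.0]
contact_force: [-0.4, -1.0, 0.8]
opening: 0.244
finger_force: 50.0
```

```bash
python3 - <<'E'
from h import *
s=r.get_state();print(s['q'].round(2),s['tool_pos'],s['moment'],s['contact_force'],s['opening'],s['finger_force'],yaw(R.from_quat(s['eef_rot']).apply([0,1,0])))
E
```

```text
[ 0.27  0.86 -0.04  1.76  0.06  0.52 -1.34] [ 0.56807618 -0.19038243  0.08662851] [-0.07464634  0.03614777  0.15232089] [-0.41623477 -0.99033247  0.80883047] 0.24429561388781038 49.99958423897624 -87.58849740332356
```

>>> {"method": "carry_out", "body": {
  "plan": [
    {"rot": [0,0,0],"xyz": [0,0,0.003],"grip": 255},
    {"rot": [0,0,0],"xyz": [0,0,0.006],"grip": 255},
    {"rot": [0,0,0],"xyz": [0,0,0.009],"grip": 255},
    {"rot": [0,0,0],"xyz": [0,0,0.012],"grip": 255},
    {"rot": [0,0,0],"xyz": [0,0,0.014],"grip": 255},
    {"rot": [0,0,0],"xyz": [0,0,0.014],"grip": 255},
    {"rot": [0,0,0],"xyz": [0,0,0.014],"grip": 255},
    {"rot": [0,0,0],"xyz": [0,0,0.014],"grip": 255}
  ]
}}

```text
clock: 11.03
tool_pos: [0.5685, -0.1905, 0.0745]
eef_rot: [1.0, 0.021, 0.001, 0.0]
contact_force: [-3.1, 0.5, 16.2]
opening: 0.246
finger_force: 50.0
```

```bash
python3 - <<'E'
from h import *
s=r.get_state();print(s['q'].round(2),s['tool_pos'],s['moment'],s['contact_force'],s['opening'],s['finger_force'],yaw(R.from_quat(s['eef_rot']).apply([0,1,0])))
E
```

```text
[ 0.27  0.88 -0.04  1.77  0.06  0.49 -1.34] [ 0.56846953 -0.19048039  0.07446163] [0.24355328 0.72475992 0.12465577] [-3.11311051  0.54732364 16.18111265] 0.24556746843523605 50.003807600587606 -87.60348508623933
```

>>> {"method": "carry_out", "body": {
  "plan": [
    {"rot": [0,0,0],"xyz": [0.001,0,0.001],"grip": 255},
    {"rot": [0,0,-0.06],"xyz": [0.001,0,0.001],"grip": 255},
    {"rot": [0,0,-0.12],"xyz": [0.001,0,0.001],"grip": 255},
    {"rot": [0,0,-0.18],"xyz": [0.001,0,0.001],"grip": 255},
    {"rot": [0,0,-0.24],"xyz": [0.001,0,0.001],"grip": 255},
    {"rot": [0,0,-0.3],"xyz": [0.001,0,0.001],"grip": 255},
    {"rot": [0,0,-0.36],"xyz": [0.001,0,0.001],"grip": 255},
    {"rot": [0,0,-0.36],"xyz": [0.001,0,0.001],"grip": 255}
  ]
}}

```text
clock: 11.7
tool_pos: [0.5688, -0.1904, 0.0744]
eef_rot: [0.98, 0.2, 0.0, 0.0]
contact_force: [-5.0, 0.5, 24.9]
opening: 0.245
finger_force: 50.0
```

```bash
python3 - <<'E'
from h import *
s=r.get_state();print(s['q'].round(2),s['tool_pos'],s['moment'],s['contact_force'],s['opening'],s['finger_force'],yaw(R.from_quat(s['eef_rot']).apply([0,1,0])))
E
```

```text
[ 0.32  0.88 -0.12  1.76  0.2   0.51 -1.1 ] [ 0.56883598 -0.19042252  0.07435518] [0.32667363 1.43717558 0.0413349 ] [-4.97769333  0.53242392 24.87793066] 0.24524272154268384 50.00538043677807 -66.8759879620146
```

>>> {"method": "carry_out", "body": {
  "plan": [
    {"rot": [0,0,-0.09],"xyz": [0,0,0],"grip": 255},
    {"rot": [0,0,-0.18],"xyz": [0,0,0],"grip": 255},
    {"rot": [0,0,-0.27],"xyz": [0,0,0],"grip": 255},
    {"rot": [0,0,-0.36],"xyz": [0,0,0],"grip": 255},
    {"rot": [0,0,-0.45],"xyz": [0,0,0],"grip": 255},
    {"rot": [0,0,-0.54],"xyz": [0,0,0],"grip": 255},
    {"rot": [0,0,-0.63],"xyz": [0,0,0],"grip": 255},
    {"rot": [0,0,-0.7],"xyz": [0,0,0],"grip": 255}
  ]
}}

```text
clock: 12.37
tool_pos: [0.5687, -0.1903, 0.0744]
eef_rot: [0.851, 0.525, -0.0, 0.001]
contact_force: [-6.0, 2.1, 24.6]
opening: 0.242
finger_force: 50.0
```

```bash
python3 - <<'E'
from h import *
s=r.get_state();print(s['q'].round(2),s['tool_pos'],s['moment'],s['contact_force'],s['opening'],s['finger_force'],yaw(R.from_quat(s['eef_rot']).apply([0,1,0])))
E
```

```text
[ 0.42  0.9  -0.3   1.76  0.46  0.56 -0.64] [ 0.56867427 -0.19030332  0.07437031] [ 0.26090255  1.64543217 -0.06309437] [-6.0418639   2.065645   24.55844215] 0.242336431500989 50.00695327296853 -26.684401437485803
```

>>> {"method": "carry_out", "body": {
  "plan": [
    {"rot": [0,0,-0.09],"xyz": [0,0,0],"grip": 255},
    {"rot": [0,0,-0.18],"xyz": [0,0,0],"grip": 255},
    {"rot": [0,0,-0.25],"xyz": [0,0,0],"grip": 255},
    {"rot": [0,0,-0.3],"xyz": [0,0,0],"grip": 255},
    {"rot": [0,0,-0.34],"xyz": [0,0,0],"grip": 255},
    {"rot": [0,0,-0.34],"xyz": [0,0,0],"grip": 255}
  ]
}}

```text
clock: 12.87
tool_pos: [0.5686, -0.1903, 0.0743]
eef_rot: [0.751, 0.66, -0.001, 0.0]
contact_force: [-7.0, 1.6, 24.4]
opening: 0.247
finger_force: 50.0
```

```bash
python3 - <<'E'
from h import *
s=r.get_state();print(s['q'].round(2),s['tool_pos'],s['moment'],s['contact_force'],s['opening'],s['finger_force'],yaw(R.from_quat(s['eef_rot']).apply([0,1,0])))
E
```

```text
[ 0.46  0.91 -0.39  1.76  0.57  0.59 -0.4 ] [ 0.5685987  -0.1903172   0.07433558] [0.23384214 1.67397046 0.03552018] [-7.03560519  1.60046967 24.35881219] 0.2469021683580153 50.00457029789686 -7.34058934445219
```

Turned 80.3° so far with no end-stop torque yet. I'll nudge on until the stop is felt.

>>> {"method": "carry_out", "body": {
  "plan": [
    {"rot": [0,0,-0.03],"xyz": [0,0,0],"grip": 255},
    {"rot": [0,0,-0.05],"xyz": [0,0,0],"grip": 255},
    {"rot": [0,0,-0.05],"xyz": [0,0,0],"grip": 255}
  ]
}}

```text
clock: 13.12
tool_pos: [0.5687, -0.1905, 0.0743]
eef_rot: [0.736, 0.677, -0.0, 0.0]
contact_force: [-5.8, 0.9, 24.6]
opening: 0.241
finger_force: 50.0
```

```bash
python3 - <<'E'
from h import *
s=r.get_state();print(s['moment'],s['contact_force'],s['opening'],yaw(R.from_quat(s['eef_rot']).apply([0,1,0])))
E
```

```text
[ 0.23776158  1.54154644 -0.8091835 ] [-5.7519305   0.8965558  24.60614485] 0.2413251717495494 -4.732563347529221
```

>>> {"method": "carry_out", "body": {
  "plan": [
    {"rot": [0,0,-0.03],"xyz": [0,0,0],"grip": 255},
    {"rot": [0,0,-0.03],"xyz": [0,0,0],"grip": 255},
    {"rot": [0,0,-0.03],"xyz": [0,0,0],"grip": 255}
  ]
}}

```text
clock: 13.37
tool_pos: [0.5688, -0.1906, 0.0743]
eef_rot: [0.726, 0.688, -0.0, 0.0]
contact_force: [-6.2, 0.3, 24.8]
opening: 0.249
finger_force: 50.0
```

```bash
python3 - <<'E'
from h import *
s=r.get_state();print(s['moment'],s['contact_force'],s['opening'],yaw(R.from_quat(s['eef_rot']).apply([0,1,0])))
E
```

```text
[ 0.26180245  1.46850303 -1.16062992] [-6.16422445  0.27108022 24.77762015] 0.24853524211236105 -3.121372242010967
```

The end stop is felt at −1.2 N m. I'll let the knob rise while gripped, then release it and retreat.

>>> {"method": "carry_out", "body": {
  "plan": [
    {"rot": [0,0,0],"xyz": [0,0,-0.004],"grip": 255},
    {"rot": [0,0,0],"xyz": [0,0,-0.008],"grip": 255},
    {"rot": [0,0,0],"xyz": [0,0,-0.012],"grip": 255},
    {"rot": [0,0,0],"xyz": [0,0,-0.015],"grip": 255},
    {"rot": [0,0,0],"xyz": [0,0,-0.015],"grip": 255},
    {"rot": [0,0,0],"xyz": [0,0,-0.015],"grip": 0},
    {"rot": [0,0,0],"xyz": [0,0,-0.015],"grip": 0},
    {"rot": [0,0,0],"xyz": [0,0,-0.015],"grip": 0}
  ]
}}

```text
clock: 14.03
tool_pos: [0.5694, -0.1899, 0.0863]
eef_rot: [0.724, 0.69, 0.0, 0.0]
contact_force: [-1.2, 0.1, 0.1]
opening: 0.446
finger_force: 0.0
```

>>> {"method": "carry_out", "body": {
  "plan": [
    {"rot": [0,0,0],"xyz": [0,0,0],"grip": 0},
    {"rot": [0,0,0],"xyz": [0,0,0],"grip": 0},
    {"rot": [0,0,0],"xyz": [0,0,0],"grip": 0},
    {"rot": [0,0,0],"xyz": [0,0,-0.02],"grip": 0},
    {"rot": [0,0,0],"xyz": [0,0,-0.06],"grip": 0},
    {"rot": [0,0,0],"xyz": [0,0,-0.1],"grip": 0},
    {"rot": [0,0,0],"xyz": [0,0,-0.13],"grip": 0},
    {"rot": [0,0,0],"xyz": [0,0,-0.13],"grip": 0}
  ]
}}

```text
clock: 14.7
tool_pos: [0.5731, -0.1902, 0.223]
eef_rot: [0.724, 0.69, 0.004, 0.005]
contact_force: [0.3, 0.3, -0.8]
opening: 1.001
finger_force: 0.0
```

>>> {"method": "carry_out", "body": {
  "plan": [
    {"rot": [0,0,0],"xyz": [0.15,-0.18,0],"grip": 0},
    {"rot": [0,0,0],"xyz": [0.15,-0.18,0],"grip": 0},
    {"rot": [0,0,0],"xyz": [0.15,-0.18,0],"grip": 0},
    {"rot": [0,0,0],"xyz": [0.15,-0.18,0],"grip": 0},
    {"rot": [0,0,0],"xyz": [0.15,-0.18,0],"grip": 0},
    {"rot": [0,0,0],"xyz": [0.15,-0.18,0],"grip": 0},
    {"rot": [0,0,0],"xyz": [0.15,-0.18,0],"grip": 0},
    {"rot": [0,0,0],"xyz": [0.15,-0.18,0],"grip": 0}
  ]
}}

```text
clock: 15.37
tool_pos: [0.3959, -0.0308, 0.2167]
eef_rot: [0.723, 0.691, -0.0, 0.0]
contact_force: [0.5, -0.5, -0.1]
opening: 0.998
finger_force: 0.0
```

```bash
python3 - <<'E'
from h import *
s=r.get_state();print(s['clock'],s['tool_pos'],s['contact_force'])
f=lambda n,x,y:cv2.resize(np.clip(r.snapshot(n)[y:y+100,x:x+100,::-1]*1.5,0,255).astype('uint8'),(400,400),interpolation=cv2.INTER_CUBIC)
cv2.imwrite("pics/sup2.png",np.hstack([f("top",345,155),f("side",275,120)]))
E
```

```text
15.3667 [ 0.39592359 -0.03083375  0.21667629] [ 0.53801034 -0.49727984 -0.14174647]
```

View pics/sup2.png

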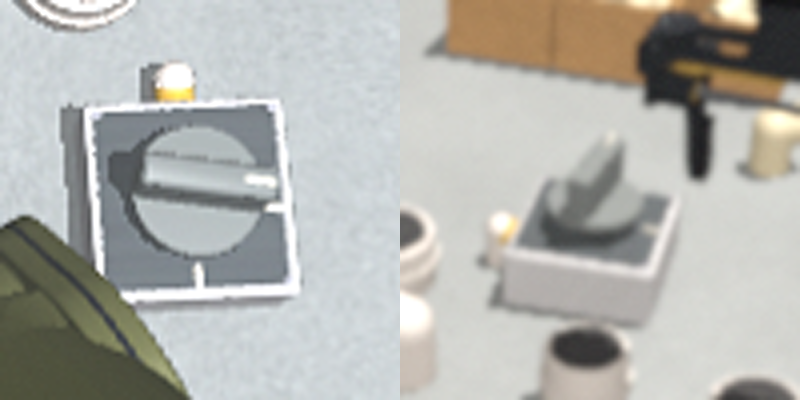

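The bar's white-line end at (262,180) now points at the open tick (275,207), allowing for parallax. The disc stands proud again and the hand is clear, so I'm handing in.

```bash
python3 -c "
from plant import r
print(r.finish_job())"
```

```text
the job is handed in; nothing more can be done
None
```

The job is handed in at about 15 s of the 54 s allowed: the selector went back to its end stop and forward three clicks, then the supply knob was pushed in, opened to its end stop and let spring out; neither the fittings nor the can was touched.

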